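# Refit the return spring on the dispenser pump

### The arm

A 6-joint arm with a two-finger parallel gripper is mounted at the origin on the work surface. World frame = base frame: x ahead of the robot, y to its left, z up, the work surface at z = 0. Lengths are in m, angles in rad, forces in N, time in s.
With the tool pointing down it reaches from about 0.425 to 0.95 m from the base axis. Payload 3.5 kg.
Tool frame: the origin (TCP) lies on the centre line of the jaws, within the pads' length; the fingertips stand 8 mm ahead of it and the grasp point (between the pads) lies 11 mm behind it; z points along the fingers, y is the line along which they close (so a half turn about z gives the same grasp; the last joint's range is limited). The gripper opens to 85 mm and grips with 20 to 120 N. Pads are 22 mm wide; open, the fingers measure 114 mm over their backs; the gripper's body (76 mm by 85 mm) begins 54 mm behind the grasp point. The pads swing forward as they close: fully open they stand 13 mm farther back than shut.
Start: joints at [1.027, 0.286, 1.577, -0, 1.279, -0.15], TCP at [0.259, 0.623, 0.239] pointing down, gripper open.
Joint ranges: [-2.77, 2.77], [-0.9, 2.22], [0.21, 2.48], [-1.53, 4.67], [0.24, 2.81], [-2.84, 2.84]. Speed limits (rad/s): [2.79, 2.79, 3.14, 3.14, 3.14, 3.14].

### API

Orientations are given as a unit quaternion [x, y, z, w].
In Python, from plant import ctrl gives the robot as it stands. The module is installed in compiled form; this text tells all that it offers.
- The arm moves only by the tool send_rows, never from a script. Its argument "steps" is a list of rows, each a list of 5 numbers: the shift along the tool's x, y, z in m, then the turn about the tool's z in degrees, then the opening, from -1 (shut) to 1 (fully open). A call has 1 to 12 rows; each row is the pose to reach, as a shift and turn from the pose commanded when the call began, along the tool's axes at that moment; what a row does not reach only later rows make up. A row lasts 1/10 s, in which the tool goes at most 50 mm and 8.59 degrees, less where a joint would pass 70% of its speed; a pose out of reach is approached as far as the arm can. A call with a gripper value outside its range is refused whole. The fingers move at their own pace and stop on an object; "squeeze" is the grip in N (left out, the last holds). Time passes only in rows, so rows that repeat a pose let the fingers close. It gives the time, the measured TCP pose, the force, the opening and the grip force at its end, in the units of the state.
- ctrl.get_state(): the state, without advancing time (a new reading comes with each control period).
- ctrl.read_camera(name): name is "scene" or "top" or "wrist"; returns the picture (480x640x3 uint8, red, green, blue); there is no depth.
- ctrl.calibration(name): a dict with "intrinsics" (3x3 intrinsics, pixels), "extrinsics" (4x4, takes a point from world to camera coordinates); the wrist camera has in their place "tool_from_camera" (4x4, takes a point from camera to tool coordinates, whose origin is the TCP and whose axes are the flange's). Camera axes: x right, y up, looking along -z (the intrinsics and any distortion apply to the point x, -y, -z); pixel columns grow to the right and rows downward; lengths in m; the calibration is good to about 2 mm. The wrist camera is an equidistant fisheye: a pixel r from the principal point sees the ray r / f radians off the axis. A picture is of the moment at which its call begins: read the wrist's pose just before it. calibration takes no time and is no camera call.
- ctrl.sign_off(): hands the job in; it is judged then, once.
The state is a dict: "time": time; "qpos": joint angles; "dq": joint speeds; "joint_efforts": joint torques, N m; "eef_pos": TCP position; "tcp_rot": TCP orientation; "contact_force": force on the tool from outside, world axes, zero at the start; "wrist_torque": the same for the moment, N m; "opening": opening from 0.0 (shut) to 1.0 (fully open); "finger_force": force on a finger pad.
Only numpy, scipy, OpenCV 4.12 (cv2) and the standard library are available. Lean on these libraries where they do the work, as an engineer would, in place of code of your own. Each camera call takes 0.05 s, during which the arm holds its last target. There are 200 camera calls.

### The job

Put the coil spring over the pump's upright rod, right way up as it stands, twisting it wherever its bottom coil snags on the rod's lug, until it sits flat and fully home on the pump's seat. Then turn it clockwise (seen from above) so that its bottom coil runs in under the lug and the wire's cut end points the same way as the outlet spout, and let go. Be gentle: press only lightly (well under 25 N) and leave the bottles and the tube rack alone.

Things in the scene. Friction and masses are not known exactly. Their poses are not given: they have to be found in the camera images.
- spring: Loose stiff steel compression spring, upright on the bench: 75 mm high, 36 mm outside and 27.4 mm inside diameter, 4 mm wire, 90 to 140 g; hand force does not shorten it. The top 33 mm is close-wound (grip there, any diameter), open coils below. Origin: centre of the foot; z up along the axis; +x towards the cut end of the lowest coil.
- spring_end (a point): Cut end of the lowest coil, right below the 10 mm wire stub that stands up from the top rim; 16 mm from the spring's axis along its +x, 2 mm above the foot. The coil lies flat (4 mm thick) counter-clockwise seen from above for 290 degrees, then turns up steeply to 15.5 mm at 307 degrees. From 307 to 360 degrees, just clockwise of the cut end, the foot has a gap: wire only 15.5 mm up and higher.
- pump: Fixed dispenser pump: grey block 120 x 100 x 28 mm (x, y, z), on its middle a round seat 48 mm in diameter, 6 mm high, from which a plain vertical steel rod rises. Origin: centre of the underside, z up. A steel outlet spout, 14 mm in diameter, sticks out 50 mm along the pump's -y, its axis 15 mm above the bench.
- pump_seat (a point): Centre of the seat's top, 34 mm above the bench, on the rod's axis; axes as the pump's (spout along -y). A steel lug, 8 mm wide, sticks out of the rod to 19.5 mm from its axis, 7 to 11.5 mm above the seat. It points anywhere from 40 degrees clockwise to 100 degrees counter-clockwise (seen from above) of the pump's +x: not measured, see or feel it. It is fixed.
- rod_tip (a point): Top of the rod, 92 mm above the seat; 24 mm in diameter, the last 16 mm tapered to 11 mm. The foot stops on the lug, 11.5 mm short of the seat, unless its gap is over the lug, that is the cut end about 30 (within 7) degrees counter-clockwise of the lug. With the foot on the seat, turning clockwise runs the flat coil freely under the lug.
- dropper_a: Bystander: white dropper bottle with red cap, 30 mm in diameter, 72 mm high; origin at the centre of its underside.
- dropper_b: Bystander: another such dropper bottle.
- reagent: Bystander: amber reagent bottle, 64 mm in diameter, 150 mm high; origin at the centre of its underside.
- tube_rack: Bystander: heavy fixed aluminium test tube rack, 70 x 200 mm, with glass tubes up to 114 mm high; origin at the centre of its underside.
There are look-alikes about, which are no part of the job. There is more than one size of the pump; the job needs the smallest.

How it is judged:
On the way, in this order (a step that is already met when the one before it is completed fails the run):
1. the spring is threaded over the rod end (z of spring in the frame of pump_seat below 0.07 m and horizontal distance between spring and pump_seat below 0.006 m and angle between spring's own z axis and vertical below 0.2 rad), for 0.1 s.
2. the spring's foot is past the lug and flat on the seat (z of spring in the frame of pump_seat below 0.003 m and horizontal distance between spring and pump_seat below 0.004 m and angle between spring's own z axis and vertical below 0.08 rad), for 0.1 s.
At the end, for the whole second after the job is handed in: The spring stands still and upright (within 0.08 rad) on the seat: foot within 3 mm of the seat's top, axis within 4 mm of the rod's, bottom coil under the lug, its cut end within 9.5 mm of the spout's centre line on the spout's side (about 35 degrees); nothing holds it (all of step 2 and x of spring_end in the frame of pump_seat between -0.0095 and 0.0095 m and y of spring_end in the frame of pump_seat below -0.008 m and linear speed of spring below 0.02 m/s); the robot touches nothing.
It fails at once if the spring is pressed against the pump with more than 25 N (contact force between spring and pump above 25 N).
It fails at once if the gripper pushes on the pump with more than 25 N (contact force between the fingers and pump above 25 N).
It fails at once if a bottle is moved more than 15 mm (distance of any of dropper_a, dropper_b, reagent from where it was at the start of the episode above 0.015 m).
It fails at once if the tube rack is struck with more than 5 N (contact force between any of the fingers, the arm, spring and tube_rack above 5 N).
It also fails if it takes over 72 s, if anything falls off the work surface, if the arm or the gripper's body presses on something with over 40 N, if the wrist force passes 120 N, or if a joint passes its speed limit or range.

## Working session

There is one attempt and no reset: what is moved stays moved. The work goes in short steps, Python scripts to look and compute and a tool call to move; the robot and the scene stay as the last step left them, time stands still between calls to the robot, and variables do not carry over. Pictures are saved under pics/ and viewed, at most 10 in all, crops included, and the job is handed in when it is done.

Besides the shell and the picture viewer there is one more tool, called after "Request:" as name([rows], argument=value, ...), one row to a line, values as JSON. send_rows: Moves the arm, as the interface text tells. Its arguments: {"type":"object","properties":{"steps":{"type":"array","items":{"type":"array","items":{"type":"number"}}},"squeeze":{"type":"number"}},"required":["steps"]}

```bash
mkdir -p pics
cat > h.py <<'E'
import numpy as np, cv2
from plant import ctrl
from scipy.spatial.transform import Rotation as R
def grab(n,f):
    im=ctrl.read_camera(n); cv2.imwrite('pics/'+f,im[:,:,::-1]); return im
def ray(n,u,v,T=None):
    c=ctrl.calibration(n); K=np.array(c['intrinsics'])
    if n!='wrist':
        E=np.array(c['extrinsics']); d=np.linalg.inv(K)@[u,v,1]; d=np.array([d[0],-d[1],-1]); 
        return -E[:3,:3].T@E[:3,3], E[:3,:3].T@d
    x,y=(u-K[0,2])/K[0,0],(v-K[1,2])/K[1,1]; r=np.hypot(x,y); s=np.sin(r)/max(r,1e-9)
    d=np.array([x*s,-y*s,-np.cos(r)]); C=np.array(c['tool_from_camera'])
    p,q=T; Q=R.from_quat(q).as_matrix()
    return Q@C[:3,3]+p, Q@C[:3,:3]@d
def atz(n,u,v,z,T=None):
    o,d=ray(n,u,v,T); return o+d*(z-o[2])/d[2]
def proj(n,P,T=None):
    c=ctrl.calibration(n); K=np.array(c['intrinsics']); P=np.array(P,float)
    if n!='wrist':
        E=np.array(c['extrinsics']); p=E[:3,:3]@P+E[:3,3]; return K[0,0]*p[0]/-p[2]+K[0,2], K[1,1]*-p[1]/-p[2]+K[1,2]
    C=np.linalg.inv(np.array(c['tool_from_camera'])); p,q=T
    t=R.from_quat(q).inv().apply(P-p); t=C[:3,:3]@t+C[:3,3]
    r=np.hypot(t[0],t[1]); th=np.arctan2(r,-t[2]); return K[0,0]*th*t[0]/r+K[0,2], K[1,1]*th*-t[1]/r+K[1,2]
def T():
    s=ctrl.get_state(); return np.array(s['eef_pos']),s['tcp_rot']
E
python3 - <<'E'
from h import *
s=ctrl.get_state(); print({k:np.round(v,3).tolist() for k,v in s.items()})
for n in('scene','top','wrist'):
    grab(n,n+'0.png'); c=ctrl.calibration(n); print(n,{k:np.round(v,3).tolist() for k,v in c.items()})
E
```

```text
{'time': 0.0, 'qpos': [1.027, 0.287, 1.578, -0.0, 1.279, -0.15], 'dq': [-0.001, 0.0, 0.0, -0.001, 0.0, 0.001], 'joint_efforts': [-0.001, -40.596, -29.263, -0.0, 0.006, 0.0], 'eef_pos': [0.259, 0.623, 0.238], 'tcp_rot': [0.196, 0.981, -0.001, -0.0], 'contact_force': [-1.158, -0.212, 0.664], 'wrist_torque': [0.034, -0.013, 0.019], 'finger_force': 0.0, 'opening': 1.002}
scene {'intrinsics': [[451.469, 0.0, 322.395], [0.0, 451.469, 234.952], [0.0, 0.0, 1.0]], 'extrinsics': [[-0.498, 0.867, 0.004, 0.304], [-0.476, -0.277, 0.835, 0.181], [0.725, 0.414, 0.551, -1.565], [0.0, 0.0, 0.0, 1.0]]}
top {'intrinsics': [[484.354, 0.0, 318.39], [0.0, 484.354, 239.045], [0.0, 0.0, 1.0]], 'extrinsics': [[0.003, -1.0, 0.002, -0.034], [0.999, 0.003, 0.046, -0.584], [-0.046, 0.002, 0.999, -1.309], [0.0, 0.0, 0.0, 1.0]]}
wrist {'intrinsics': [[371.648, 0.0, 317.742], [0.0, 371.648, 235.727], [0.0, 0.0, 1.0]], 'tool_from_camera': [[-0.0, 0.952, 0.307, 0.079], [1.0, 0.0, -0.001, 0.001], [-0.001, 0.307, -0.952, -0.134], [0.0, 0.0, 0.0, 1.0]]}
```

View pics/top0.png

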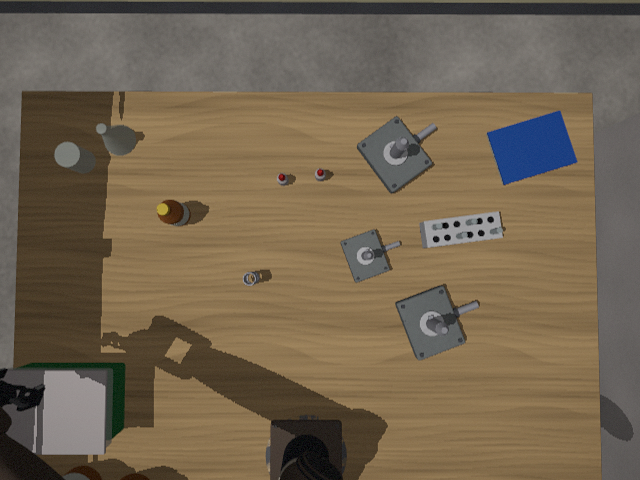

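View pics/scene0.png

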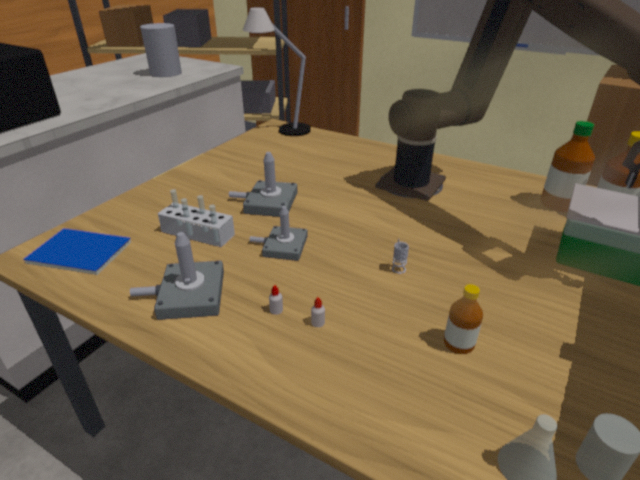

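The top view shows the spring at (250,279). The pumps are at (366,256), which is about 40 px and the smallest, and at (396,152) and (431,322), both about 55 px. The droppers are at (282,178) and (320,174), the reagent bottle at (172,212) and the rack at (462,230). The small pump fits 120x100 mm, so I'll confirm it in an enlarged crop.

Run:
```python
from h import *
im=cv2.imread('pics/top0.png'); cv2.imwrite('pics/c1.png',cv2.resize(im[220:300,230:420],None,fx=4,fy=4,interpolation=cv2.INTER_CUBIC))
for n,u,v,z in [('spring top',250,278,.075),('spring scene',0,0,0),('pump',366,256,.034),('spoutend',399,243,.015)]:
    if u: print(n,atz('top',u,v,z).round(3))
print(atz('scene',400,245,.075).round(3), atz('scene',285,240,.034).round(3))
```

```text
spring top [0.479 0.145 0.075]
pump [ 0.538 -0.16   0.034]
spoutend [ 0.574 -0.251  0.015]
[0.48  0.146 0.075] [ 0.555 -0.147  0.034]
```

View pics/c1.png

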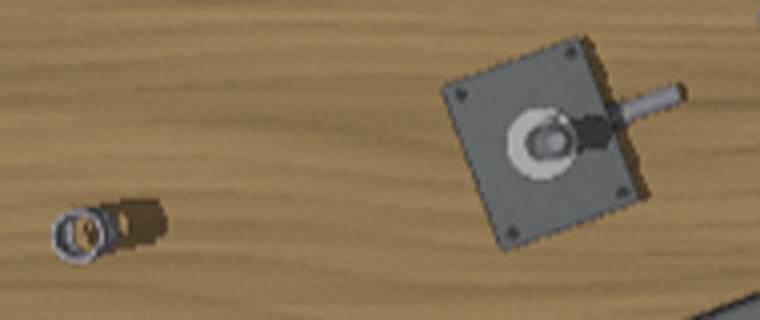

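The crop shows the spring at (250,279) in full-image pixels with a clear bore. The small pump's seat is at about (365,256) and its spout points right and slightly up; its long side measures about 115 mm, so this is the 120x100 one.

```bash
cat >> h.py <<'E'
def xang():
    return np.degrees(np.arctan2(*R.from_quat(T()[1]).as_matrix()[[1,0],0]))
def go(P,a=None,rot=None):
    p,q=T(); M=R.from_quat(q).as_matrix(); d=M.T@(np.array(P)-p); x=xang()
    print('shift mm',(d*1000).round(1),'turn',None if a is None else round((x-a+180)%360-180,1),'x',x.round(1))
E
python3 - <<'E'
from h import *
c=np.array([atz('top',230+u/4,220+v/4,.028)[:2] for u,v in [(445,88),(503,248),(640,197),(583,38)]])
print(c.round(4),c.mean(0).round(4)); 
d=(c[2]+c[3]-c[0]-c[1]); e=c[3]+c[0]-c[1]-c[2]
print('spout ang',np.degrees(np.arctan2(d[1],d[0])),np.degrees(np.arctan2(e[1],e[0])),np.linalg.norm(d)/2,np.linalg.norm(e)/2)
go([.479,.145,.2],107)
E
```

```text
[[ 0.5754 -0.0934]
 [ 0.4679 -0.1325]
 [ 0.5024 -0.2247]
 [ 0.6095 -0.1866]] [ 0.5388 -0.1593]
spout ang -69.69093489417716 19.793353917331146 0.09890286077354472 0.11408033889942237
shift mm [-386.8 -356.7   38.8] turn 50.4 x 157.4
```

Request:
send_rows([
  [-0.387,-0.357,0.039,50,1],
  [-0.387,-0.357,0.039,50,1],
  [-0.387,-0.357,0.039,50,1],
  [-0.387,-0.357,0.039,50,1],
  [-0.387,-0.357,0.039,50,1],
  [-0.387,-0.357,0.039,50,1],
  [-0.387,-0.357,0.039,50,1],
  [-0.387,-0.357,0.039,50,1],
  [-0.387,-0.357,0.039,50,1],
  [-0.387,-0.357,0.039,50,1],
  [-0.387,-0.357,0.039,50,1],
  [-0.387,-0.357,0.039,50,1],
])

```text
time: 1.35
eef_pos: [0.4803, 0.1422, 0.1998]
tcp_rot: [0.594, 0.805, -0.0, -0.0]
contact_force: [0.2, 0.7, -0.8]
opening: 0.997
finger_force: 0.0
```

Run:
```python
from h import *
t=T(); im=grab('wrist','w1.png'); print(t,xang())
u,v=proj('wrist',[.479,.145,.075],t); print(u,v); u,v=int(u),int(v)
cv2.imwrite('pics/w1c.png',cv2.resize(im[v-75:v+75,u-100:u+100,::-1],None,fx=4,fy=4,interpolation=cv2.INTER_CUBIC)); print('crop origin',u-100,v-75)
go([.539,-.159,.2],50)
```

```text
(array([0.48025156, 0.14219887, 0.19982332]), array([ 5.93781188e-01,  8.04626415e-01, -4.82684602e-04, -4.52323803e-06])) 107.23019393174285
316.6807697973006 226.52346614042384
crop origin 216 151
shift mm [-3.068e+02 -3.300e+01 -2.000e-01] turn 57.2 x 107.2
```

View pics/w1c.png

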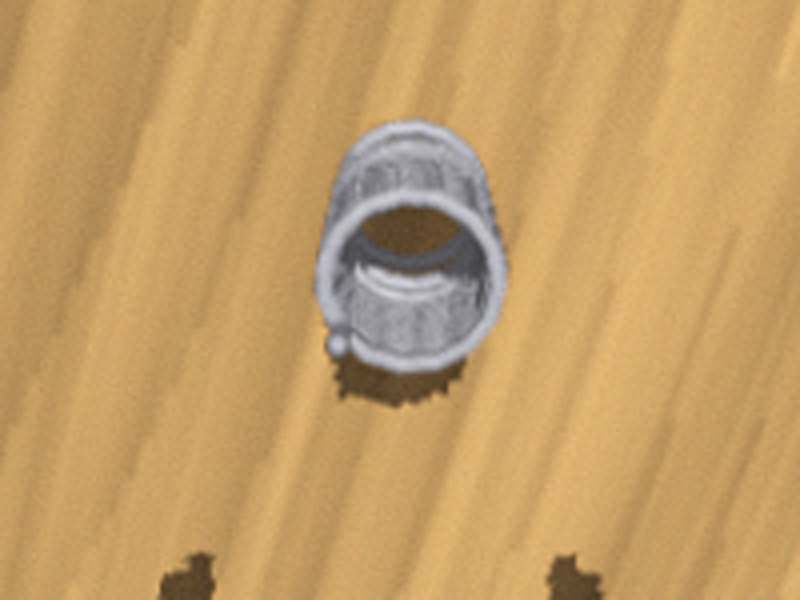

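Rim centre is at crop (412,281), i.e. full (319,221), spanning 317 to 507 across. The stub tip is at crop (338,341), lower left of the rim.

Run:
```python
from h import *
t=(np.array([0.48025156, 0.14219887, 0.19982332]),np.array([ 5.93781188e-01,  8.04626415e-01, -4.82684602e-04, -4.52323803e-06]))
f=lambda u,v,z: atz('wrist',216+u/4,151+v/4,z,t)
z=.075
l,r,b,tp=[f(*a,z) for a in [(317,281),(507,281),(412,372),(412,191)]]
c=(l+r+b+tp)/4; print(c.round(4),np.linalg.norm(l-r),np.linalg.norm(b-tp))
for zz in(.080,.085):
    s=f(337,341,zz)-c; print(zz,np.hypot(*s[:2]),np.degrees(np.arctan2(s[1],s[0])))
```

```text
[0.4795 0.1491 0.075 ] 0.03432678280362263 0.03397891276102397
0.08 0.016514287678495415 -127.43487034148797
0.085 0.015421365530794878 -131.8176687528093
```

Request:
send_rows([
  [-0.307,-0.033,0,57,1],
  [-0.307,-0.033,0,57,1],
  [-0.307,-0.033,0,57,1],
  [-0.307,-0.033,0,57,1],
  [-0.307,-0.033,0,57,1],
  [-0.307,-0.033,0,57,1],
  [-0.307,-0.033,0,57,1],
  [-0.307,-0.033,0,57,1],
  [-0.307,-0.033,0,57,1],
])

```text
time: 2.3
eef_pos: [0.5398, -0.1561, 0.2]
tcp_rot: [0.904, 0.428, -0.0, -0.001]
contact_force: [-0.3, 0.8, -0.6]
opening: 1.003
finger_force: 0.0
```

Run:
```python
from h import *
t=T(); im=grab('wrist','w2.png'); print([x.tolist() for x in t],xang())
u,v=proj('wrist',[.539,-.159,.034],t); print(u,v); u,v=int(u),int(v)
u0=u-100;v0=max(0,v-75)
cv2.imwrite('pics/w2c.png',cv2.resize(im[v0:v0+150,u0:u0+200,::-1],None,fx=4,fy=4,interpolation=cv2.INTER_CUBIC)); print('crop origin',u0,v0)
```

```text
[[0.5397617970198049, -0.15606425468605775, 0.1999673635022665], [0.903983920805433, 0.42756595301969064, -0.00013146678223892682, -0.0006398906825227064]] 50.65068663446041
319.9367038699744 219.5687766524878
crop origin 219 144
```

View pics/w2c.png

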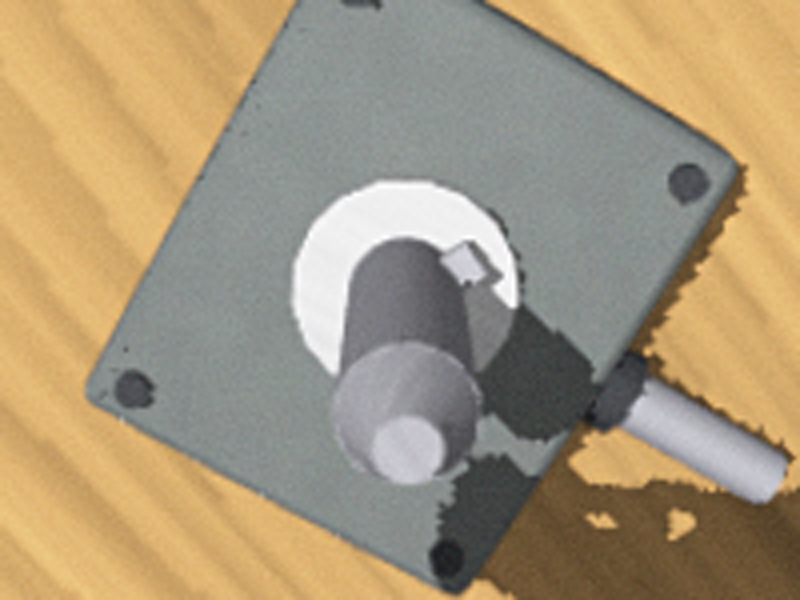

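The seat circle spans crop x 292–520 with its top at y 180. The rod tip face is centred at (408,448). The lug is a bright tab right of the rod, with its outer end edge about (465,242)–(490,268), and the spout points lower right.

Run:
```python
from h import *
t=(np.array([0.5397617970198049, -0.15606425468605775, 0.1999673635022665]), np.array([0.903983920805433, 0.42756595301969064, -0.00013146678223892682, -0.0006398906825227064]))
f=lambda u,v,z: atz('wrist',219+u/4,144+v/4,z,t)
tip=f(408,449,.126); print('tip',tip.round(4))
l,r,b=f(291,288,.034),f(520,288,.034),f(406,180,.034)
x=np.array([np.cos(np.radians(50.65)),np.sin(np.radians(50.65)),0])
c=b-x*.024; print('seat w',np.linalg.norm(l-r), ((l+r)/2).round(4), c.round(4))
cs=np.array([c[0],c[1],0]); 
for nm,cc in(('tip',tip),('seat',c)):
  for uv in [(465,242),(491,268),(441,260),(461,284),(478,255),(465,263)]:
    s=f(*uv,.0455)-cc; print(nm,uv,np.hypot(*s[:2]).round(4),np.degrees(np.arctan2(s[1],s[0])).round(1))
q=[f(*p,.028)[:2] for p in [(298,0),(90,398),(460,592),(742,165)]]
for a,b in((0,1),(1,2),(2,3),): d=q[b]-q[a]; print(np.linalg.norm(d).round(4),np.degrees(np.arctan2(d[1],d[0])).round(1))
a=f(640,388,.022);b_=f(770,478,.022);d=b_-a;print('spout',np.degrees(np.arctan2(d[1],d[0])))
```

```text
tip [ 0.5407 -0.1572  0.126 ]
seat w 0.047783397231743525 [ 0.5413 -0.1568  0.034 ] [ 0.5406 -0.1578  0.034 ]
tip (465, 242) 0.0178 8.5
tip (491, 268) 0.0189 -14.8
tip (441, 260) 0.0119 13.5
tip (461, 284) 0.0121 -17.4
tip (478, 255) 0.0179 -3.5
tip (465, 263) 0.0149 -2.9
seat (465, 242) 0.0179 10.1
seat (491, 268) 0.0189 -13.2
seat (441, 260) 0.0121 15.8
seat (461, 284) 0.012 -14.9
seat (478, 255) 0.018 -1.8
seat (465, 263) 0.015 -0.8
0.0981 -158.3
0.0945 -69.1
0.115 20.0
spout -73.93099582859885
```

Run:
```python
from h import *
go([.4795,.1475,.13],45); go([.4795,.1475,.047],45)
```

```text
shift mm [ 196.3 -238.8   70.3] turn 5.7 x 50.7
shift mm [ 196.3 -238.7  153.3] turn 5.7 x 50.7
```

Request:
send_rows([
  [0.196,-0.239,0,5.7,1],
  [0.196,-0.239,0,5.7,1],
  [0.196,-0.239,0,5.7,1],
  [0.196,-0.239,0,5.7,1],
  [0.196,-0.239,0,5.7,1],
  [0.196,-0.239,0,5.7,1],
  [0.196,-0.239,0,5.7,1],
  [0.196,-0.239,0,5.7,1],
  [0.196,-0.239,0.05,5.7,1],
  [0.196,-0.239,0.1,5.7,1],
  [0.196,-0.239,0.135,5.7,1],
  [0.196,-0.239,0.153,5.7,1],
])

```text
time: 3.55
eef_pos: [0.4779, 0.1443, 0.0436]
tcp_rot: [0.925, 0.38, -0.003, -0.001]
contact_force: [-0.2, -0.1, -0.1]
opening: 1.003
finger_force: 0.0
```

Request:
send_rows([
  [0,0,0,0,1],
  [0,0,0,0,-1],
  [0,0,0,0,-1],
  [0,0,0,0,-1],
  [0,0,0,0,-1],
  [0,0,0,0,-1],
  [0,0,0,0,-1],
  [0,0,0,0,-1],
], squeeze=30)

```text
time: 4.35
eef_pos: [0.4818, 0.1458, 0.0489]
tcp_rot: [0.925, 0.381, 0.001, 0.001]
contact_force: [-1.0, 0.1, 6.3]
opening: 0.398
finger_force: 30.1
```

Run:
```python
from h import *
t=T(); im=grab('wrist','w3.png'); print([x.tolist() for x in t],xang(),ctrl.get_state()['finger_force'])
u,v=proj('wrist',[*t[0][:2],.075],t); print(u,v); u,v=int(u),int(v)
u0=u-100;v0=max(0,v-75)
cv2.imwrite('pics/w3c.png',cv2.resize(im[v0:v0+150,u0:u0+200,::-1],None,fx=4,fy=4,interpolation=cv2.INTER_CUBIC)); print('crop origin',u0,v0)
```

```text
[[0.4817841516264591, 0.14581287134204643, 0.048897944139339594], [0.9246799487213162, 0.3807425115438785, 0.0013461449560662282, 0.0005658884702511726]] 44.760098553692266 30.1254658745529
319.40744420449033 355.90278111186757
crop origin 219 280
```

View pics/w3c.png

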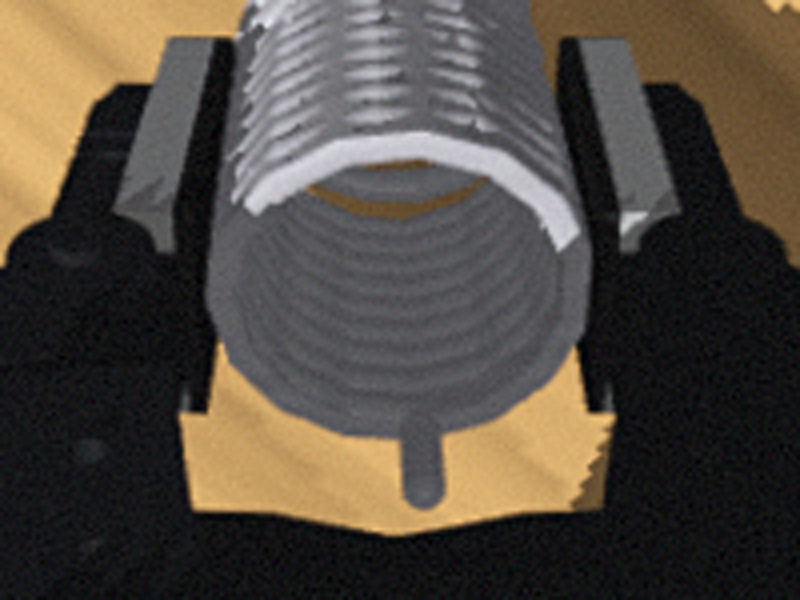

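The spring is gripped: rim spans crop x 208–590 and y 132–437. The stub runs from (421,425) to (424,495), on the tool's −x side.

Run:
```python
from h import *
t=(np.array([0.4817841516264591, 0.14581287134204643, 0.048897944139339594]), np.array([0.9246799487213162, 0.3807425115438785, 0.0013461449560662282, 0.0005658884702511726]))
M=R.from_quat(t[1]); print('tool z',M.as_matrix()[:,2])
f=lambda u,v,z: M.inv().apply(atz('wrist',219+u/4,280+v/4,z,t)-t[0])*1000
l,r,tp,b=[f(*a,.075) for a in[(208,280),(590,280),(399,132),(399,437)]]
print(l,r,tp,b); print('c',(l+r)/2,(tp+b)/2)
c=np.array([(tp+b)[0]/2,(l+r)[1]/2])
for a,z in(((421,428),.075),((424,500),.085),((424,490),.085)):
    s=f(*a,z)[:2]-c; print(np.hypot(*s),'tool angle from x toward y',np.degrees(np.arctan2(s[1],s[0])))
rod=M.inv().apply(np.array([.5408,-.1573,.126])-0*t[0]) 
# rod in tool frame as measured at view
t2=(np.array([0.5397617970198049, -0.15606425468605775, 0.1999673635022665]), R.from_quat([0.903983920805433, 0.42756595301969064, -0.00013146678223892682, -0.0006398906825227064]))
print('rod tool',t2[1].inv().apply(np.array([.5408,-.1573,.126])-t2[0])*1000)
```

```text
tool z [ 2.92042209e-03 -2.14622204e-05 -9.99995735e-01]
[  2.42227798 -16.94759471 -26.13228948] [  2.33434691  16.61281618 -26.06294642] [ 17.71344528  -0.19768457 -26.06611181] [-15.85632865  -0.15739948 -26.13513508]
c [  2.37831244  -0.16738927 -26.09761795] [  0.92855832  -0.17754203 -26.10062345]
15.782994843548932 tool angle from x toward y 172.49724543824416
15.76337297193 tool angle from x toward y 172.0602149806742
14.523406670622657 tool angle from x toward y 171.43123633277662
rod tool [-0.3195463   1.68037025 73.9651948 ]
```

Run:
```python
from h import *
from scipy.optimize import least_squares
t=(np.array([0.4817841516264591, 0.14581287134204643, 0.048897944139339594]), np.array([0.9246799487213162, 0.3807425115438785, 0.0013461449560662282, 0.0005658884702511726]))
M=R.from_quat(t[1])
A,B=np.meshgrid(np.linspace(0,2*np.pi,120),np.linspace(0,2*np.pi,24))
def out(p):
    P=np.stack([(16+2*np.cos(B))*np.cos(A)+p[0],(16+2*np.cos(B))*np.sin(A)+p[1],2*np.sin(B)],-1).reshape(-1,3)/1000
    W=M.apply(P*[1,1,1]+[0,0,p[2]/1000])+t[0]
    uv=np.array([proj('wrist',w,t) for w in W]); uv=(uv-[219,280])*4
    return np.array([uv[:,0].min(),uv[:,0].max(),uv[:,1].max(),uv[:,1].min()])
s=least_squares(lambda p:out(p)[:3]-[208,590,437],[0,0,-24],diff_step=1e-2); print(s.x,out(s.x),'world z of ring',(M.apply(s.x/1000)+t[0])[2])
for z in(-24.1,):
    s=least_squares(lambda p:(out([*p,z])-[208,590,437,132])[:3],[0.5,.5],diff_step=1e-2); print(s.x,out([*s.x,z]))
```

```text
Traceback (most recent call last):
  File "h.py", line 18, in proj
    c=ctrl.calibration(n); K=np.array(c['intrinsics']); P=np.array(P,float)
ValueError: time passes only in moves, steps and waits
```

```bash
sed -i 's/c=ctrl.calibration(n)/c=CAL(n)/; s/^def grab/import functools\nCAL=functools.lru_cache(None)(lambda n: ctrl.calibration(n))\ndef grab/' h.py
cat > fit.py <<'E'
from h import *
from scipy.optimize import least_squares
A,B=np.meshgrid(np.linspace(0,2*np.pi,90),np.linspace(0,2*np.pi,24))
def out(p,t):
    M=R.from_quat(t[1])
    P=np.stack([(16+2*np.cos(B))*np.cos(A)+p[0],(16+2*np.cos(B))*np.sin(A)+p[1],2*np.sin(B)+p[2]],-1).reshape(-1,3)/1000
    uv=np.array([proj('wrist',w,t) for w in M.apply(P)+t[0]])
    return np.array([uv[:,0].min(),uv[:,0].max(),uv[:,1].max(),uv[:,1].min()])
E
python3 - <<'E'
from fit import *
t=(np.array([0.4817841516264591, 0.14581287134204643, 0.048897944139339594]), np.array([0.9246799487213162, 0.3807425115438785, 0.0013461449560662282, 0.0005658884702511726]))
m=np.array([219+208/4,219+590/4,280+437/4,280+132/4])
s=least_squares(lambda p:(out(p,t)-m)[:3],[.1,.1,-24],diff_step=1e-2); print(s.x,(out(s.x,t)-m)*4)
s=least_squares(lambda p:(out([*p,-24.1],t)-m)[:3],[0.5,.5],diff_step=1e-2); print(s.x,(out([*s.x,-24.1],t)-m)*4)
E
```

```text
[ -3.98351577  -0.14642579 -18.46443342] [-9.74978320e-10  1.02454578e-09  5.20731192e-09 -9.09030783e+00]
[ 0.74097873 -0.16675082] [-10.24979625  10.26653502   1.94006014 -25.10732457]
```

Request:
send_rows([
  [0,0,-0.03,0,-1],
  [0,0,-0.08,0,-1],
  [0,0,-0.13,-8,-1],
  [0,0,-0.155,-16,-1],
  [0,0,-0.155,-24,-1],
  [0,0,-0.155,-32,-1],
  [0,0,-0.155,-40,-1],
  [0,0,-0.155,-48,-1],
  [0,0,-0.155,-48,-1],
  [0,0,-0.155,-48,-1],
])

```text
time: 5.4
eef_pos: [0.4801, 0.1457, 0.2018]
tcp_rot: [0.691, 0.723, -0.0, -0.0]
contact_force: [-1.5, 0.8, -2.2]
opening: 0.403
finger_force: 30.8
```

Run:
```python
from h import *
s=ctrl.get_state(); print(s['qpos'],s['contact_force'],s['wrist_torque'],T(),xang())
go([.5408,-.1573,.203],-159.5)
```

```text
[ 9.22210286e-02 -6.52425352e-02  2.03085447e+00  3.39783088e-05
  1.17685480e+00  4.72278358e-02] [-1.46983227  0.80875351 -2.23394373] [0.03985927 0.00824013 0.03082444] (array([0.48005883, 0.14573565, 0.20183715]), array([ 6.91026355e-01,  7.22829431e-01, -3.19519987e-04, -2.98588691e-04])) 92.57717227080656
shift mm [-305.5   47.1   -1.2] turn -107.9 x 92.6
```

Request:
send_rows([
  [-0.3055,0.047,0,-108,-1],
  [-0.3055,0.047,0,-108,-1],
  [-0.3055,0.047,0,-108,-1],
  [-0.3055,0.047,0,-108,-1],
  [-0.3055,0.047,0,-108,-1],
  [-0.3055,0.047,0,-108,-1],
  [-0.3055,0.047,0,-108,-1],
  [-0.3055,0.047,0,-108,-1],
  [-0.3055,0.047,0,-108,-1],
  [-0.3055,0.047,0,-108,-1],
  [-0.3055,0.047,0,-108,-1],
  [-0.3055,0.047,0,-108,-1],
])

```text
time: 6.6
eef_pos: [0.5418, -0.1572, 0.2019]
tcp_rot: [-0.1, 0.995, 0.0, -0.0]
contact_force: [0.3, 0.3, -1.8]
opening: 0.402
finger_force: 30.8
```

Request:
send_rows([
  [0,0,0,-4,-1],
  [0,0,0,-4,-1],
  [0,0,0,-4,-1],
  [0,0,0,-4,-1],
])

```text
time: 7.0
eef_pos: [0.542, -0.1571, 0.2022]
tcp_rot: [-0.132, 0.991, 0.0, -0.0]
contact_force: [0.4, -0.1, -1.5]
opening: 0.399
finger_force: 30.8
```

Run:
```python
from h import *
s=ctrl.get_state(); print(s['qpos'],s['contact_force'])
t=T(); im=grab('wrist','w4.png'); print([x.tolist() for x in t],xang())
cv2.imwrite('pics/w4c.png',cv2.resize(im[180:440,190:450,::-1],None,fx=2.3,fy=2.3,interpolation=cv2.INTER_CUBIC))
go([.5408,-.1573,.203],-159.5)
```

```text
[-4.61952345e-01  7.76210119e-02  1.88654031e+00  2.00424977e-05
  1.17767322e+00 -2.29675244e+00] [ 0.39828526 -0.08219761 -1.51813714]
[[0.5419541662976082, -0.1571103690244634, 0.20220103731991135], [-0.1316150669812122, 0.9913008924793014, 7.535675697079418e-05, -9.50506741483265e-05]] -164.85358108095832
shift mm [ 1.2  0.2 -0.7] turn -5.4 x -164.9
```

View pics/w4c.png

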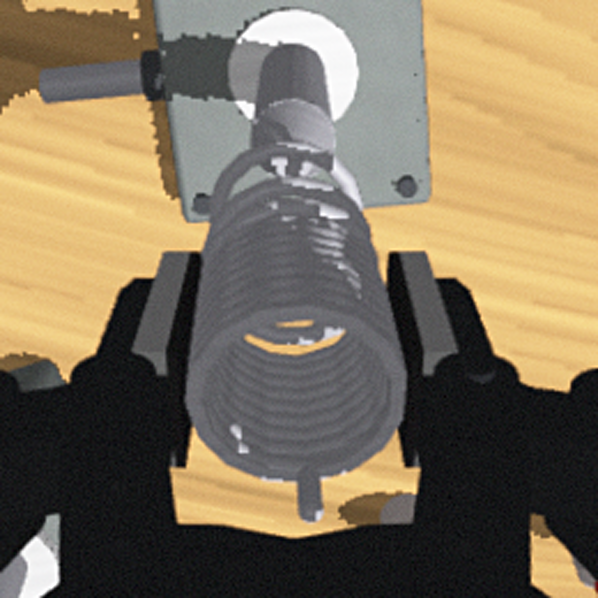

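The seat spans crop x 230–358 with its top at y 10. The rod tip is at about (294,120) just ahead of the spring's foot. The spring is upright between the pads, rim x 186–407, stub at (311,495).

Run:
```python
from fit import *
t=(np.array([0.5419541662976082, -0.1571103690244634, 0.20220103731991135]),np.array([-0.1316150669812122, 0.9913008924793014, 7.535675697079418e-05, -9.50506741483265e-05]))
M=R.from_quat(t[1]); f=lambda u,v,z: atz('wrist',190+u/2.3,180+v/2.3,z,t)
l,r,b=f(229,68,.034),f(358,68,.034),f(294,9.5,.034)
tl=lambda p: M.inv().apply(p-t[0])*1000
print(np.linalg.norm(l-r),tl(l),tl(r),tl(b)-[24,0,0])
for p in([.5408,-.1573,.126],[.5408,-.1573,.034]): u,v=proj('wrist',p,t); print('old rod at',(u-190)*2.3,(v-180)*2.3)
m=np.array([190+186/2.3,190+407/2.3,180+480/2.3,0])
s=least_squares(lambda p:(out(p,t)-m)[:3],[.1,.1,-24],diff_step=1e-2); print('torus free z',s.x)
s=least_squares(lambda p:(out([*p,-24.1],t)-m)[:3],[.1,.1],diff_step=1e-2); print('torus',s.x, (out([*s.x,-24.1],t)-m)*2.3)
q=f(311,510,t[0][2]+.0361); print('stub',tl(q)); 
# predicted foot outline for axis at (0,0),(1,0)
for cx in(-1,0,1):
  o=out([cx,0,46.9],t); print(cx,(o-[190,190,180,180])*2.3)
```

```text
0.04696410004028125 [  3.80869926 -22.80262056 168.19770717] [  3.79697482  24.1614773  168.20589679] [  1.34489733   0.86240734 168.20546613]
old rod at 291.2791335674853 162.3837120206892
old rod at 291.88029518999724 74.99201508471415
torus free z [ -4.10135006   1.18185658 -19.2580192 ]
torus [-0.03335393  1.1627454 ] [ -5.09449962   5.10362387   0.96751991 704.37135189]
stub [-14.15035244   3.34903795 -36.10180283]
-1 [212.55810288 368.52322839 284.7720179  140.65925957]
0 [212.40588661 368.66231096 281.07930476 136.41877467]
1 [212.25428065 368.80082849 277.36941716 132.16417696]
```

```bash
for i in 1 2; do python3 - <<'E'
from fit import *
print(ctrl.calibration('wrist')['tool_from_camera'])
t=T()
for m in (np.array([271,366.5,389.25,0]),np.array([190+186/2.3,190+407/2.3,180+480/2.3,0])):
  s=least_squares(lambda p:(out([*p,-24.1],t)-m)[:3],[.1,.1],diff_step=1e-2); print(m,s.x)
E
done
```

```text
[[-1.22506912e-04  9.51414265e-01  3.07913757e-01  7.84425410e-02]
 [ 9.99999956e-01  1.99434761e-04 -2.18366890e-04  7.18899152e-04]
 [-2.69166081e-04  3.07913717e-01 -9.51414248e-01 -1.33569580e-01]
 [ 0.00000000e+00  0.00000000e+00  0.00000000e+00  1.00000000e+00]]
[271.   366.5  389.25   0.  ] [-0.34572123  1.10420415]
[270.86956522 366.95652174 388.69565217   0.        ] [-0.03335393  1.1627454 ]
[[-1.22506912e-04  9.51414265e-01  3.07913757e-01  7.84425410e-02]
 [ 9.99999956e-01  1.99434761e-04 -2.18366890e-04  7.18899152e-04]
 [-2.69166081e-04  3.07913717e-01 -9.51414248e-01 -1.33569580e-01]
 [ 0.00000000e+00  0.00000000e+00  0.00000000e+00  1.00000000e+00]]
[271.   366.5  389.25   0.  ] [-0.34572123  1.10420415]
[270.86956522 366.95652174 388.69565217   0.        ] [-0.03335393  1.1627454 ]
```

Request:
send_rows([
  [0.001,-0.0004,0.01,-5,-1],
  [0.001,-0.0004,0.02,-5,-1],
  [0.001,-0.0004,0.028,-5,-1],
  [0.001,-0.0004,0.034,-5,-1],
  [0.001,-0.0004,0.038,-5,-1],
  [0.001,-0.0004,0.042,-5,-1],
  [0.001,-0.0004,0.042,-5,-1],
  [0.001,-0.0004,0.042,-5,-1],
])

```text
time: 7.85
eef_pos: [0.5413, -0.1579, 0.1605]
tcp_rot: [-0.176, 0.984, -0.0, 0.0]
contact_force: [-0.2, 0.7, -0.8]
opening: 0.4
finger_force: 30.8
```

Request:
send_rows([
  [0,0,0.004,0,-1],
  [0,0,0.008,0,-1],
  [0,0,0.012,0,-1],
  [0,0,0.012,0,-1],
  [0,0,0.012,0,-1],
])

```text
time: 8.35
eef_pos: [0.5409, -0.1578, 0.1479]
tcp_rot: [-0.176, 0.984, 0.0, -0.0]
contact_force: [-0.6, 0.4, -0.9]
opening: 0.399
finger_force: 30.0
```

Request:
send_rows([
  [0,0,0.01,0,-1],
  [0,0,0.02,0,-1],
  [0,0,0.03,0,-1],
  [0,0,0.038,0,-1],
  [0,0,0.044,0,-1],
  [0,0,0.044,0,-1],
  [0,0,0.044,0,-1],
])

```text
time: 9.05
eef_pos: [0.5413, -0.1579, 0.1043]
tcp_rot: [-0.176, 0.984, -0.0, 0.0]
contact_force: [-0.5, 0.5, -1.1]
opening: 0.397
finger_force: 30.0
```

Request:
send_rows([
  [0,0,0.003,0,-1],
  [0,0,0.006,0,-1],
  [0,0,0.009,0,-1],
  [0,0,0.011,0,-1],
  [0,0,0.011,0,-1],
])

```text
time: 9.55
eef_pos: [0.5409, -0.1578, 0.0929]
tcp_rot: [-0.176, 0.984, 0.0, -0.0]
contact_force: [-0.8, 0.5, -0.8]
opening: 0.398
finger_force: 30.0
```

Request:
send_rows([
  [0,0,0.002,0,-1],
  [0,0,0.003,0,-1],
  [0,0,0.003,0,-1],
])

```text
time: 9.85
eef_pos: [0.5411, -0.1578, 0.0901]
tcp_rot: [-0.176, 0.984, 0.0, -0.0]
contact_force: [0.3, 0.6, -1.5]
opening: 0.4
finger_force: 30.0
```

Request:
send_rows([
  [0,0,0.001,0,-1],
  [0,0,0.002,0,-1],
  [0,0,0.002,0,-1],
])

```text
time: 10.15
eef_pos: [0.541, -0.1578, 0.0882]
tcp_rot: [-0.176, 0.984, 0.0, -0.0]
contact_force: [-0.1, 0.9, -1.0]
opening: 0.402
finger_force: 30.0
```

Request:
send_rows([
  [0,0,0.001,0,-1],
  [0,0,0.003,0,-1],
  [0,0,0.003,0,-1],
])

```text
time: 10.45
eef_pos: [0.5409, -0.1577, 0.0849]
tcp_rot: [-0.176, 0.984, 0.0, -0.0]
contact_force: [0.3, 0.2, -1.6]
opening: 0.404
finger_force: 30.0
```

Request:
send_rows([
  [0,0,0.001,0,-1],
  [0,0,0.002,0,-1],
  [0,0,0.002,0,-1],
])

```text
time: 10.75
eef_pos: [0.5411, -0.1579, 0.0833]
tcp_rot: [-0.176, 0.984, -0.0, -0.0]
contact_force: [0.2, -0.6, -1.5]
opening: 0.401
finger_force: 30.0
```

Request:
send_rows([
  [0,0,0.001,0,-1],
  [0,0,0.001,0,-1],
])

```text
time: 10.95
eef_pos: [0.5415, -0.1579, 0.083]
tcp_rot: [-0.176, 0.984, -0.0, 0.0]
contact_force: [-1.6, -0.1, 4.2]
opening: 0.4
finger_force: 30.1
```

Request:
send_rows([
  [0,0,0.001,0,-1],
  [0,0,0.001,0,-1],
])

```text
time: 11.15
eef_pos: [0.5416, -0.1583, 0.0827]
tcp_rot: [-0.176, 0.984, -0.001, 0.0]
contact_force: [-2.4, 0.3, 6.5]
opening: 0.397
finger_force: 29.2
```

Request:
send_rows([
  [0,0,0.001,0,-1],
  [0,0,0.001,0,-1],
])

```text
time: 11.35
eef_pos: [0.5418, -0.1585, 0.0826]
tcp_rot: [-0.176, 0.984, -0.001, 0.0]
contact_force: [-3.7, 0.9, 10.0]
opening: 0.399
finger_force: 29.0
```

Request:
send_rows([
  [0,0,-0.0015,0,-1],
  [0,0,-0.0015,8,-1],
  [0,0,-0.0015,16,-1],
  [0,0,-0.0015,24,-1],
  [0,0,-0.0015,32,-1],
  [0,0,-0.0015,40,-1],
  [0,0,-0.0015,40,-1],
])

```text
time: 12.05
eef_pos: [0.5416, -0.1574, 0.0827]
tcp_rot: [0.173, 0.985, 0.0, 0.0]
contact_force: [-0.7, 1.2, 4.8]
opening: 0.397
finger_force: 30.2
```

Request:
send_rows([
  [0,0,0,8,-1],
  [0,0,0,16,-1],
  [0,0,0,24,-1],
  [0,0,0,32,-1],
  [0,0,0,40,-1],
  [0,0,0,48,-1],
  [0,0,0,56,-1],
  [0,0,0,58,-1],
  [0,0,0,58,-1],
  [0,0,0,58,-1],
])

```text
time: 13.05
eef_pos: [0.5421, -0.158, 0.0826]
tcp_rot: [0.627, 0.779, 0.001, 0.001]
contact_force: [0.5, 1.7, 4.5]
opening: 0.398
finger_force: 30.2
```

Run:
```python
from h import *
s=ctrl.get_state(); print(s['qpos'],s['contact_force'],s['wrist_torque'])
t=T(); im=grab('wrist','w5.png'); print([x.tolist() for x in t],xang())
cv2.imwrite('pics/w5c.png',cv2.resize(im[180:440,190:450,::-1],None,fx=2.3,fy=2.3,interpolation=cv2.INTER_CUBIC))
```

```text
[-4.63521935e-01  2.27323003e-01  1.96027588e+00  8.01278445e-04
  9.51392691e-01 -6.78339175e-01] [0.4845051  1.74493553 4.45434058] [ 0.24972228 -0.21356326  0.01473838]
[[0.5421199975175259, -0.15799629889805952, 0.08264871823305535], [0.6274087168131909, 0.7786889648950703, 0.0005958227430586361, 0.0012012546475801613]] 102.26519993345778
```

View pics/w5c.png

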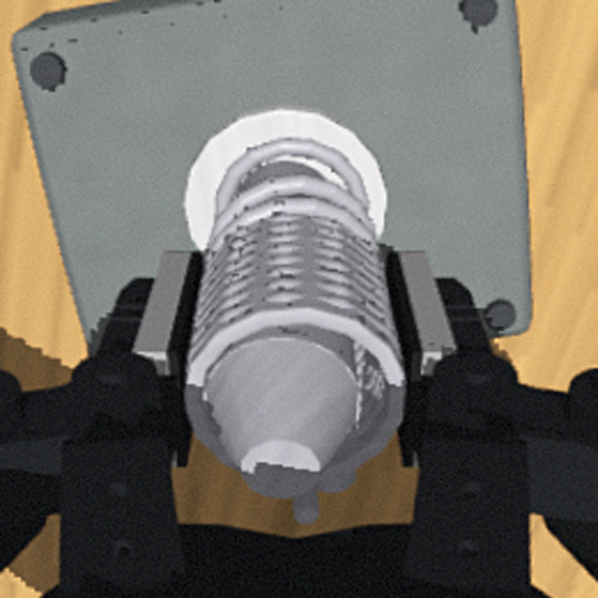

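The rim, rod and foot coil are concentric on the seat. The stub is at (305,510), about 8° off tool −x, which puts the cut end near −70° world, along the spout. I'll release now.

Request:
send_rows([
  [0,0,-0.001,0,-1],
  [0,0,-0.001,0,-0.1],
  [0,0,-0.001,0,0.2],
  [0,0,-0.001,0,1],
  [0,0,-0.001,0,1],
  [0,0,-0.001,0,1],
  [0,0,-0.001,0,1],
  [0,0,-0.001,0,1],
])

```text
time: 13.9
eef_pos: [0.5411, -0.1578, 0.0828]
tcp_rot: [0.628, 0.778, -0.0, 0.0]
contact_force: [0.2, 0.1, 0.8]
opening: 1.002
finger_force: 0.0
```

Request:
send_rows([
  [0,0,-0.02,0,1],
  [0,0,-0.06,0,1],
  [0,0,-0.1,0,1],
  [0,0,-0.12,0,1],
  [0,0,-0.12,0,1],
  [0,0,-0.12,0,1],
  [0,0,-0.12,0,1],
])

```text
time: 14.6
eef_pos: [0.54, -0.1573, 0.2006]
tcp_rot: [0.628, 0.778, -0.0, -0.002]
contact_force: [-0.2, -0.6, -0.8]
opening: 1.001
finger_force: 0.0
```

Run:
```python
from h import *
s=ctrl.get_state(); print(s['contact_force'],s['opening'],s['time'])
t=T(); im=grab('wrist','w6.png'); print([x.tolist() for x in t],xang())
u,v=proj('wrist',[.541,-.1575,.06],t); u,v=int(u),int(v); print(u-100,v-75)
cv2.imwrite('pics/w6c.png',cv2.resize(im[v-75:v+75,u-100:u+100,::-1],None,fx=4,fy=4,interpolation=cv2.INTER_CUBIC))
```

```text
[-0.19160541 -0.61508908 -0.83595672] 1.0012961151790873 14.6
[[0.540023868972382, -0.15731197661617408, 0.20056492275690024], [0.627795365469737, 0.7783760812335325, -0.00041317074651575034, -0.001866694453488667]] 102.22269427376769
218 150
```

View pics/w6c.png

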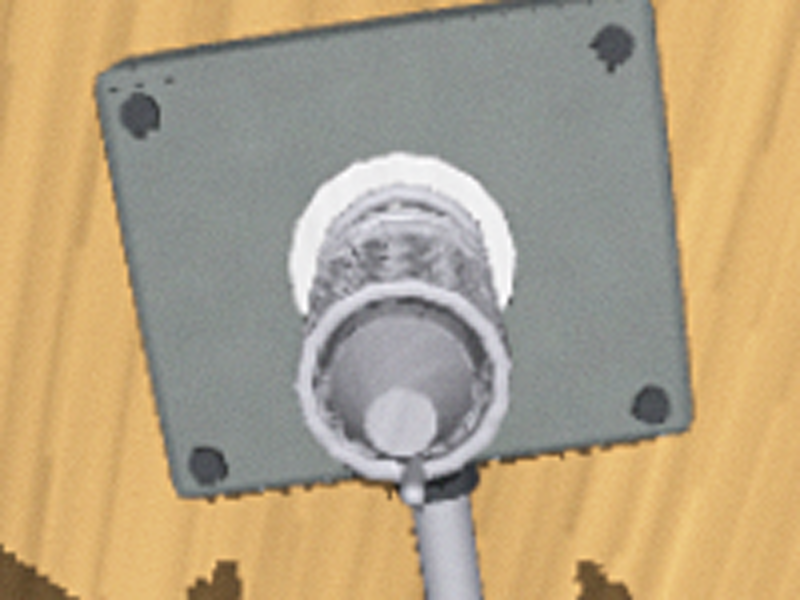

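The spring stands free on the seat, concentric with the rod tip. Its stub at crop (413,488) lies along the spout, which leaves at (450,550), within a few degrees.

```bash
python3 -c "
from h import *
print(ctrl.sign_off())"
```

```text
the job is handed in; nothing more can be done
None
```

The spring is seated on the smallest pump, turned clockwise under the lug with its cut end within a few degrees of the spout, and released; I handed the job in at about 14.7 s, and the sign-off returned no verdict.

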